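# Fit trays and lids to two gift boxes

### The job

Finish the two open wooden boxes, the square one and the oblong one: put into each box its own matching lift-out tray, right down flat on the box floor, and then close it with its own matching lid, squared up with the box and fully seated on the rim. Set every tray and lid down gently, do not drop them, leave the boxes standing where they are, and leave the round lid, sanding block, tin and mallet alone.

Things in the scene. Friction and masses are not known exactly. Their poses are not given: they have to be found in the camera images.
- square_box: Open square wooden box, dark wood with brass lines, loose, about 0.6 kg, standing on the bench; outside 112 x 112 x 64 mm high, walls 8 mm, inside 96 x 96 mm, floor 6 mm thick (its inner floor is 6 mm above the origin, the rim 64 mm). x and y parallel to its walls, z up; origin at the centre of its underside.
- oblong_box: Open oblong wooden box, same make, loose, about 0.6 kg; outside 96 mm (x) x 150 mm (y) x 64 mm high, walls 8 mm, inside 80 x 134 mm, floor 6 mm thick. z up; origin at the centre of its underside, long side along y.
- square_tray: Square lift-out tray of the square box, pale wood, 80 x 80 mm, walls 18 mm high, about 0.12 kg. A 10 mm thick divider along y through its middle rises over 50 mm to a handle, top 42 mm above the underside: pinch it across x, above the walls. It stands on the box floor with 8 mm play each side. z up; origin at the centre of its underside.
- oblong_tray: Oblong lift-out tray of the oblong box, pale wood, 64 mm (x) x 118 mm (y), walls 18 mm high, about 0.12 kg; same middle handle along y (10 mm thick, 50 mm long, top at 42 mm), pinched across x. 8 mm play each side in its box; open the fingers only a little in there (80 mm wide inside). z up; origin at the centre of its underside.
- square_lid: Square lid, dark wood, about 0.16 kg, right way up: locating board 84 x 84 x 6 mm below, 6 mm play each side inside the rim; panel 116 x 116 x 8 mm, which rests on the rim; handle bar along y, 12 mm thick, 60 mm long, 24 mm high (top at 38 mm), pinched across x. Seated, its origin is 58 mm above the box's. z up; origin at the centre of its underside (of the locating board).
- oblong_lid: Oblong lid, dark wood, about 0.16 kg: locating board 68 mm (x) x 122 mm (y) x 6 mm below, 6 mm play each side; panel 100 x 154 x 8 mm; handle bar along y, 12 mm thick, 60 mm long, 24 mm high (top at 38 mm), pinched across x. Seated, its origin is 58 mm above the box's. z up; origin at the centre of its underside (of the locating board).
- round_lid: Bystander: round lid of some other box, 90 mm across, with a round knob, 38 mm high in all. Origin at the centre of its underside. To be left alone.
- sanding_block: Bystander: small cork sanding block 48 x 28 x 24 mm. Origin at the centre of its underside. To be left alone.
- wax_tin: Bystander: round metal tin 48 mm across, 22 mm high. Origin at the centre of its underside. To be left alone.
- mallet: Bystander: rubber mallet lying down, head 44 mm thick and 85 mm wide at the origin, wooden handle 240 mm long towards its own -x. To be left alone.
Not all that is in view belongs to the job. Leave any purple look-alike of the square_lid alone. What is shaped like the square_tray but green is not meant.

How it is judged:
At the end, for the whole second after the job is handed in: In each box its own tray stands on the floor and its own lid is seated on the rim: heights within 3 mm, centres within 13 mm of the box's, tilt under 0.05 rad, square to the box within 0.2 rad (square pieces: any quarter turn). Boxes upright (0.05 rad), boxes, trays and lids at rest (0.02 m/s) (horizontal distance between each of square_tray, square_lid and square_box below 0.013 m and z of square_tray in the frame of square_box between 0.003 and 0.009 m and angle between each of square_tray, square_lid, square_box, oblong_tray, oblong_lid, oblong_box's own z axis and vertical below 0.05 rad and linear speed of each of square_tray, square_lid, square_box, oblong_tray, oblong_lid, oblong_box below 0.02 m/s and (angle between the x axis of square_tray and the x axis of square_box, either way round below 0.2 rad or angle between the x axis of square_tray and the y axis of square_box, either way round below 0.2 rad) and z of square_lid in the frame of square_box between 0.055 and 0.061 m and (angle between the x axis of square_lid and the x axis of square_box, either way round below 0.2 rad or angle between the x axis of square_lid and the y axis of square_box, either way round below 0.2 rad) and horizontal distance between each of oblong_tray, oblong_lid and oblong_box below 0.013 m and z of oblong_tray in the frame of oblong_box between 0.003 and 0.009 m and angle between the x axis of each of oblong_tray, oblong_lid and the x axis of oblong_box, either way round below 0.2 rad and z of oblong_lid in the frame of oblong_box between 0.055 and 0.061 m); the robot touches nothing.
It fails at once if a tray or lid is dropped or thrown (moves faster than 0.8 m/s while out of the fingers, a free fall of about 3 cm) ((linear speed of square_tray above 0.8 m/s and contact force between the fingers and square_tray below 0.02 N) or (linear speed of square_lid above 0.8 m/s and contact force between the fingers and square_lid below 0.02 N) or (linear speed of oblong_tray above 0.8 m/s and contact force between the fingers and oblong_tray below 0.02 N) or (linear speed of oblong_lid above 0.8 m/s and contact force between the fingers and oblong_lid below 0.02 N)).
It fails at once if a box is pushed more than 5 cm from where it stood (distance of any of square_box, oblong_box from where it was at the start of the episode above 0.05 m).
It fails at once if the round lid, sanding block, wax tin or mallet is moved more than 3 cm (distance of any of round_lid, sanding_block, wax_tin, mallet from where it was at the start of the episode above 0.03 m).
It also fails if it takes over 112 s, if anything falls off the work surface, if the arm or the gripper's body presses on something with over 40 N, if the wrist force passes 120 N, or if a joint passes its speed limit or range.

### The arm

A 7-joint arm with a two-finger parallel gripper is mounted at the origin on the work surface. World frame = base frame: x ahead of the robot, y to its left, z up, the work surface at z = 0. Lengths are in m, angles in rad, forces in N, time in s.
With the tool pointing down it reaches from about 0.4 to 0.85 m from the base axis. Payload 10.4 kg.
Tool frame: the origin (TCP) lies at the very end of the fingers, on their centre line; the grasp point (between the pads) lies 19 mm behind it (r.pinch_z is the distance from the TCP to the grasp point, in m); z points along the fingers, y is the line along which they close (so a half turn about z gives the same grasp; the last joint's range is limited). The gripper opens to 87 mm and grips with 3 to 60 N. Pads are 19 mm wide; open, the fingers measure 117 mm over their backs; the gripper's body (75 mm by 190 mm) begins 51 mm behind the grasp point.
Start: joints at [-1.182, 0.332, -0.065, 1.46, 0.022, 1.35, -0.088], TCP at [0.25, 0.573, 0.223] pointing down, gripper open.
Joint ranges: [-2.6, 2.6], [-0.5, 2.12], [-1.47, 1.34], [0.16, 2.42], [-1.27, 4.41], [0.06, 2.06], [-2.6, 2.6]. Speed limits (rad/s): [2.22, 2.22, 2.79, 2.79, 3.14, 3.14, 3.14].

### API

Orientations are given as a unit quaternion [x, y, z, w].
In Python, from bench import r, camera gives the robot as it stands. The module is installed in compiled form; this text tells all that it offers.
- The arm moves only by the shell command python3 -m pendant 'ROWS' [FORCE]. ROWS is JSON, a list of rows, each an object with "dp": the shift along the tool's x, y, z as a fraction of full scale, a list of three; "rotation": the turn, a rotation vector about the tool's x, y, z as a fraction of full scale, a list of three; "jaw": the opening, from 0 (shut) to 1 (fully open). A call has 1 to 8 rows; each row is the pose to reach, as a shift and turn from the pose commanded when the call began, along the tool's axes at that moment, turning the shorter way round; what a row does not reach only later rows make up. Full scale, the value 1, is 0.15 m for a shift and 2 pi rad for a turn. A row lasts 1/8 s, in which the tool goes at most 62.5 mm and 10.7 degrees, less where a joint would pass 70% of its speed; a pose out of reach is approached as far as the arm can. A call with a number of a shift or a turn outside -1 to 1 is refused whole. A call with a gripper value outside its range is refused whole. The fingers move at their own pace and stop on an object; FORCE is the grip in N (left out, the last holds). Time passes only in rows, so rows that repeat a pose let the fingers close. It gives the time, the measured TCP pose, the force, the opening and the grip force at its end, in the units of the state.
- r.read_state(): the state, without advancing time (a new reading comes with each control period).
- camera(name): name is "scene" or "top" or "wrist"; returns a dict with "image" (400x640x3 uint8, red, green, blue), "z_map" (400x640 float32, m along the optical axis (not along the pixel's ray), 0 where there is no reading), "mtx" (3x3 intrinsics, pixels), "T" (4x4, takes a point from camera to world coordinates). Camera axes: x right, y down, z forward; pixel columns grow to the right and rows downward; lengths in m; the calibration is good to about 2 mm. A picture is of the moment at which its call begins.
- r.close_job(): hands the job in; it is judged then, once.
The state is a dict: "time": time; "joint_positions": joint angles; "joint_vel": joint speeds; "joint_torque": joint torques, N m; "ee_pos": TCP position; "eef_rot": TCP orientation; "ft_force": force on the tool from outside, world axes, zero at the start; "torque": the same for the moment, N m; "width": finger opening in m; "grip_force": force on a finger pad.
Only numpy, scipy, OpenCV 4.12 (cv2) and the standard library are available. Lean on these libraries where they do the work, as an engineer would, in place of code of your own. Each camera call takes 0.05 s, during which the arm holds its last target. There are 200 camera calls.

## Working session

There is one attempt and no reset: what is moved stays moved. The work goes in short steps, Python scripts to look and compute and a shell command to move; the robot and the scene stay as the last step left them, time stands still between calls to the robot, and variables do not carry over. Pictures are saved under pics/ and viewed, at most 14 in all, crops included, and the job is handed in when it is done.

```bash
mkdir -p pics; python3 - <<'E'
from bench import r,camera
import cv2,numpy as np
for n in("top","scene"):
    c=camera(n); cv2.imwrite(f"pics/{n}0.png",c["image"][:,:,::-1]); np.savez(f"{n}0.npz",**c)
    print(n,c["mtx"].tolist(),c["T"].round(3).tolist())
print(r.read_state(), r.pinch_z)
E
```

```text
top [[365.2078298701088, 0.0, 320.6053745127152], [0.0, 365.2078298701088, 200.24948819963657], [0.0, 0.0, 1.0]] [[-0.015, -0.986, 0.164, 0.258], [-1.0, 0.013, -0.016, 0.015], [0.013, -0.165, -0.986, 1.203], [0.0, 0.0, 0.0, 1.0]]
scene [[519.1154190591974, 0.0, 325.1543789956206], [0.0, 519.1154190591974, 201.28006080324954], [0.0, 0.0, 1.0]] [[0.89, 0.351, -0.291, 0.889], [0.456, -0.704, 0.544, -0.793], [-0.014, -0.617, -0.787, 1.199], [0.0, 0.0, 0.0, 1.0]]
{'time': 0.1, 'joint_positions': array([-1.18159732,  0.33281453, -0.06469552,  1.46080932,  0.02159235,
        1.34991997, -0.08854063]), 'joint_vel': array([ 9.95437007e-04, -1.81012345e-03,  4.18704432e-05, -2.45442272e-03,
        7.66050047e-04, -7.19181258e-04,  2.19915252e-04]), 'joint_torque': array([ 2.26575656e-03, -6.24545932e+01,  2.51919392e-02, -3.90717959e+01,
       -6.13092771e-02,  3.65282712e-02,  4.45200749e-05]), 'ee_pos': array([0.25003109, 0.57244512, 0.22185276]), 'eef_rot': array([ 2.04461578e-01,  9.78874389e-01, -6.19416824e-04, -1.03949014e-04]), 'ft_force': array([-0.23920539,  0.41194614, -0.25692626]), 'torque': array([-0.00200854,  0.00312182,  0.02770366]), 'grip_force': 0.0, 'width': 0.086824103188216} 0.0187
```

View pics/top0.png

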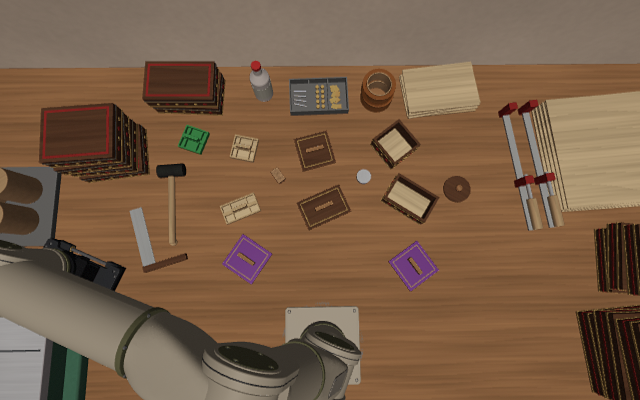

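View pics/scene0.png

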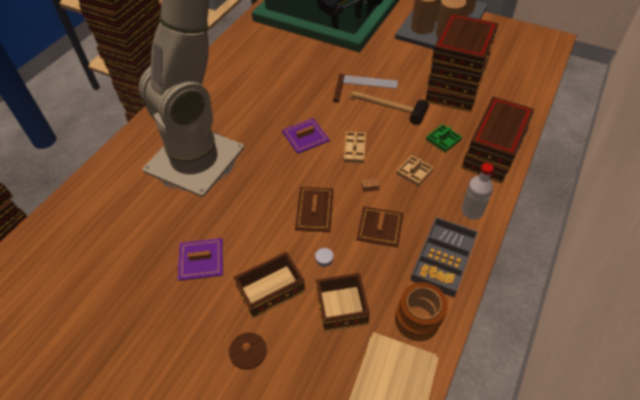

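Top view: the trays are at about (243,148) and (240,208), the lids at (315,151) and (324,207), and the boxes at (395,144) and (410,198). The purple and green pieces are decoys. The scene view agrees. Next I measure each piece from depth in both views.

```bash
cat >h.py <<'E'
import numpy as np,cv2
def world(c):
    h,w=c["z_map"].shape; u,v=np.meshgrid(np.arange(w),np.arange(h)); z=c["z_map"]; K=c["mtx"]; T=c["T"]
    p=np.stack([(u-K[0,2])/K[0,0]*z,(v-K[1,2])/K[1,1]*z,z],-1)
    return np.where(z[...,None]>0,p@T[:3,:3].T+T[:3,3],np.nan)
def rect(P,zlo,zhi,ctr,rad,keep=True):
    "min-area rectangle of the points between two heights around ctr: centre, sizes (mm), long-side angle (deg)"
    m=(P[...,2]>zlo)&(P[...,2]<zhi)&(np.hypot(P[...,0]-ctr[0],P[...,1]-ctr[1])<rad)
    m=m.astype(np.uint8)
    if keep:
        n,l,s,_=cv2.connectedComponentsWithStats(m,connectivity=8)
        if n<2: return None
        m=l==1+np.argmax(s[1:,4])
    q=P[m.astype(bool)]; (cx,cy),(a,b),t=cv2.minAreaRect((q[:,:2]*1000).astype(np.float32))
    if b>a: a,b,t=b,a,t+90
    return np.round([cx,cy,a,b,(t+90)%180-90,np.median(q[:,2])*1000,len(q)],1)
E
python3 - <<'E'
from h import *
S=dict(sq_tray=(243,148),ob_tray=(240,208),sq_lid=(315,151),ob_lid=(324,207),sq_box=(395,144),ob_box=(410,198),round=(457,188),tin=(364,176),block=(278,175),mallet=(171,170),green=(194,139))
P=world(np.load("top0.npz")); Q=world(np.load("scene0.npz"))
print("table z",np.nanmedian(P[230:240,330:370,2]),np.nanmedian(Q[120:140,250:270,2]))
for n,(u,v) in S.items():
    c=P[v,u]; print(n,c.round(3))
    R=[(.010,.03,.1),(.03,.05,.05)] if "box" not in n else [(.052,.075,.12)]
    for lo,hi,rad in R:
        for X in(P,Q): print("   ",rect(X,lo,hi,c,rad))
E
```

```text
table z 0.0003473462188843257 0.0013710199130549938
sq_tray [0.632 0.252 0.032]
    [637.6 253.   82.2  81.  -11.9  16.8 236. ]
    [639.2 257.3  96.9  82.5  78.7  17.1 350. ]
    [636.8 252.8  49.7  11.5  77.5  41.3  62. ]
    [639.6 255.1  49.2  10.9  77.4  40.9  65. ]
ob_tray [0.43  0.257 0.034]
    [432.7 262.1 118.5  66.  -68.3  17.3 293. ]
    [433.9 264.9 128.6  63.8 -67.9  16.8 286. ]
    [432.4 261.1  48.5  10.5 -65.5  41.5  58. ]
    [435.2 261.7  48.5   9.4 -68.7  41.6  43. ]
sq_lid [0.622 0.013 0.021]
    [ 626.5   15.1  117.4  116.    14.8   14.3 1020. ]
    [ 627.9   17.7  119.7  115.8  -75.2   14.6 1304. ]
    [625.3  15.3  58.6  13.9 -74.3  37.6  73. ]
    [628.5  16.2  60.4  11.9 -75.4  38.7  85. ]
ob_lid [ 0.429 -0.014  0.038]
    [ 434.   -11.9  153.9  100.6  -66.7   14.2 1283. ]
    [ 435.7   -9.9  160.9  100.2  -66.7   14.9 1383. ]
    [433.7 -11.9  57.9  12.1 -67.5  38.2  73. ]
    [436.3 -11.7  63.1  11.9 -66.3  38.   81. ]
sq_box [ 0.648 -0.261  0.008]
    [ 638.  -252.3  115.6  113.4  -53.1   63.7  429. ]
    [ 639.9 -250.8  117.5  113.2  -53.2   63.3  756. ]
[... 460 characters left out ...]
2.   163. ]
    [ 536.3 -144.1   48.2   46.9   63.7   22.   250. ]
    None
    None
block [0.54  0.136 0.026]
    [540.9 138.4  49.5  27.6  34.3  23.5 126. ]
    [543.1 139.8  47.9  32.1  34.8  23.8 167. ]
    None
    [538.2 118.2   0.    0.    0.   30.9   1. ]
mallet [0.557 0.481 0.044]
    [523.8 474.  127.3  42.2 -18.6  27.  104. ]
    [498.6 481.6  83.6  15.7   6.1  23.7  77. ]
    [544.8 488.5  83.6  71.3  89.1  39.8 346. ]
    [545.7 485.   84.9  76.7 -85.   39.8 264. ]
green [0.662 0.413 0.04 ]
    [670.5 424.3  82.3  81.   70.2  16.9 260. ]
    [672.6 427.6  90.4  83.1  68.3  16.9 327. ]
    [669.9 424.4  50.7  10.1  70.8  40.5  57. ]
    [672.5 423.9  59.2  11.6  66.8  40.7  60. ]
```

```bash
cat >>h.py <<'E'
def plan(wps,st=None,n=1):
    "wps: (x,y,z mm, tool-x yaw deg) tool down; prints dp and turn for each call, from the measured pose"
    from scipy.spatial.transform import Rotation as R
    if st is None:
        from bench import r; s=r.read_state(); p=np.array(s["ee_pos"])*1e3; q=R.from_quat(s["eef_rot"])
    else: p,q=np.array(st[:3],float),down(st[3])
    for x,y,z,yaw in wps:
        t=np.array([x,y,z],float); qt=down(yaw)
        while True:
            d=q.inv().apply(t-p)/150; w=(q.inv()*qt).as_rotvec()/2/np.pi
            k=max(1,int(np.ceil(max(abs(d).max(),abs(w).max()/.18))))
            d=(d/k).round(3); w=(w/k).round(3); print((x,y,z,yaw) if k==1 else "  via",d.tolist(),w.tolist())
            p=p+q.apply(d*150); q=q*R.from_rotvec(w*2*np.pi)
            if k==1: break
def down(yaw):
    from scipy.spatial.transform import Rotation as R
    return R.from_euler("z",yaw,degrees=True)*R.from_euler("x",180,degrees=True)
E
python3 -c "
from h import *
plan([(638,254,130,77.5),(638,254,23,77.5)])"
```

```text
via [-0.805, -0.227, 0.153] [-0.0, 0.0, 0.055]
  via [-0.834, 0.059, 0.154] [-0.0, 0.0, 0.055]
  via [-0.766, 0.338, 0.153] [-0.0, 0.0, 0.055]
(638, 254, 130, 77.5) [-0.605, 0.577, 0.154] [-0.0, 0.0, 0.054]
(638, 254, 23, 77.5) [0.0, 0.0, 0.713] [-0.0, 0.0, 0.0]
```

```bash

python3 -m pendant '[{"dp":[-0.4,-0.11,0.08],"rotation":[0,0,0.027],"jaw":1},{"dp":[-0.805,-0.227,0.153],"rotation":[0,0,0.055],"jaw":1},{"dp":[-0.805,-0.227,0.153],"rotation":[0,0,0.055],"jaw":1},{"dp":[-0.805,-0.227,0.153],"rotation":[0,0,0.055],"jaw":1}]'
python3 -m pendant '[{"dp":[-0.4,0.03,0.08],"rotation":[0,0,0.027],"jaw":1},{"dp":[-0.834,0.059,0.154],"rotation":[0,0,0.055],"jaw":1},{"dp":[-0.834,0.059,0.154],"rotation":[0,0,0.055],"jaw":1},{"dp":[-0.834,0.059,0.154],"rotation":[0,0,0.055],"jaw":1}]'
python3 -m pendant '[{"dp":[-0.38,0.17,0.08],"rotation":[0,0,0.027],"jaw":1},{"dp":[-0.766,0.338,0.153],"rotation":[0,0,0.055],"jaw":1},{"dp":[-0.766,0.338,0.153],"rotation":[0,0,0.055],"jaw":1},{"dp":[-0.766,0.338,0.153],"rotation":[0,0,0.055],"jaw":1}]'
python3 -m pendant '[{"dp":[-0.3,0.29,0.08],"rotation":[0,0,0.027],"jaw":1},{"dp":[-0.605,0.577,0.154],"rotation":[0,0,0.054],"jaw":1},{"dp":[-0.605,0.577,0.154],"rotation":[0,0,0.054],"jaw":1},{"dp":[-0.605,0.577,0.154],"rotation":[0,0,0.054],"jaw":1},{"dp":[-0.605,0.577,0.154],"rotation":[0,0,0.054],"jaw":1}]'
python3 - <<'E'
from h import *
from bench import r,camera
c=camera("wrist"); cv2.imwrite("pics/wrist1.png",c["image"][:,:,::-1]); W=world(c)
print(rect(W,.01,.03,(.638,.254),.1),rect(W,.032,.05,(.638,.254),.05))
plan([(638,254,130,77.5),(638,254,23,77.5)]); print(r.read_state()["joint_positions"].round(2))
E
```

```text
time: 0.6
ee_pos: [0.3468, 0.4934, 0.1994]
eef_rot: [0.369, 0.929, -0.0, -0.0]
ft_force: [-0.8, 0.0, 0.3]
width: 0.087
grip_force: 0.0
time: 1.1
ee_pos: [0.4429, 0.4152, 0.1765]
eef_rot: [0.523, 0.853, 0.0, -0.0]
ft_force: [-0.0, 0.4, -0.3]
width: 0.087
grip_force: 0.0
time: 1.6
ee_pos: [0.5398, 0.3365, 0.1535]
eef_rot: [0.661, 0.75, 0.0, -0.001]
ft_force: [-0.9, 0.9, -0.4]
width: 0.0866
grip_force: 0.0
time: 2.22
ee_pos: [0.6367, 0.2578, 0.1309]
eef_rot: [0.778, 0.628, 0.0, -0.001]
ft_force: [0.6, 0.6, 0.8]
width: 0.0868
grip_force: 0.0
[ 638.5  254.9   80.8   80.2   77.8   16.9 2602. ] [638.5 255.5  49.4   9.5  77.8  41.1 697. ]
(638, 254, 130, 77.5) [-0.02, 0.011, 0.006] [-0.0, -0.0, 0.001]
(638, 254, 23, 77.5) [-0.001, 0.001, 0.714] [-0.0, -0.0, -0.0]
[-0.69  0.54  0.34  1.41 -0.19  1.23 -0.54]
```

View pics/wrist1.png

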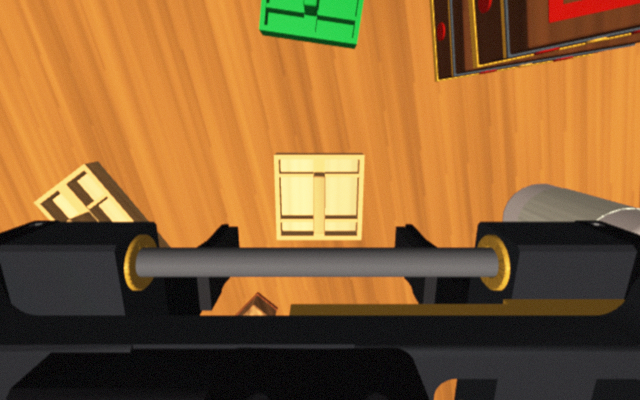

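The wrist view shows the square tray at (318,197), with its handle lined up with the image's vertical axis. Its depth fit agrees with the other cameras to about 1 mm. I'll descend partway and check tracking.

```bash

python3 -m pendant '[{"dp":[0,0,0.2],"rotation":[0,0,0],"jaw":1},{"dp":[0,0,0.4],"rotation":[0,0,0],"jaw":1},{"dp":[0,0,0.4],"rotation":[0,0,0],"jaw":1},{"dp":[0,0,0.4],"rotation":[0,0,0],"jaw":1}]'
python3 -c "
from h import *
plan([(638.5,255,22,77.7)])"
```

```text
time: 2.78
ee_pos: [0.6385, 0.2555, 0.072]
eef_rot: [0.779, 0.627, 0.001, 0.0]
ft_force: [-0.3, 0.3, 0.5]
width: 0.0866
grip_force: 0.0
(638.5, 255, 22, 77.7) [-0.004, 0.0, 0.334] [0.0, -0.0, -0.0]
```

```bash

python3 -m pendant '[{"dp":[0,0,0.17],"rotation":[0,0,0],"jaw":1},{"dp":[0,0,0.33],"rotation":[0,0,0],"jaw":1},{"dp":[0,0,0.33],"rotation":[0,0,0],"jaw":1},{"dp":[0,0,0.33],"rotation":[0,0,0],"jaw":1},{"dp":[0,0,0.33],"rotation":[0,0,0],"jaw":0},{"dp":[0,0,0.33],"rotation":[0,0,0],"jaw":0},{"dp":[0,0,0.33],"rotation":[0,0,0],"jaw":0},{"dp":[0,0,0.33],"rotation":[0,0,0],"jaw":0}]' 30
python3 -m pendant '[{"dp":[0,0,0],"rotation":[0,0,0],"jaw":0},{"dp":[0,0,0],"rotation":[0,0,0],"jaw":0},{"dp":[0,0,-0.1],"rotation":[0,0,0],"jaw":0},{"dp":[0,0,-0.2],"rotation":[0,0,0],"jaw":0},{"dp":[0,0,-0.2],"rotation":[0,0,0],"jaw":0}]' 30
python3 -c "
from h import *
plan([(638.5,255,170,77.7),(639,-251.5,170,36.9)])"
```

```text
time: 3.78
ee_pos: [0.6382, 0.2546, 0.021]
eef_rot: [0.78, 0.626, 0.0, -0.0]
ft_force: [0.1, 0.4, 0.4]
width: 0.055
grip_force: 0.0
time: 4.4
ee_pos: [0.6395, 0.255, 0.0534]
eef_rot: [0.78, 0.626, 0.002, 0.0]
ft_force: [0.3, 0.2, 0.4]
width: 0.0056
grip_force: 0.0
(638.5, 255, 170, 77.7) [0.0, -0.004, -0.777] [0.0, -0.0, -0.0]
  via [-0.824, 0.183, -0.002] [0.0, -0.0, 0.028]
  via [-0.779, 0.324, -0.001] [0.0, -0.0, 0.028]
  via [-0.711, 0.455, -0.002] [0.0, -0.0, 0.028]
(639, -251.5, 170, 36.9) [-0.62, 0.573, -0.001] [0.0, -0.001, 0.029]
```

The fingers are slow (about 65 mm/s), so I lifted before they had closed on the handle. I'll reopen only a little, check the tray, and redo the grasp.

```bash

python3 -m pendant '[{"dp":[0,0,-0.2],"rotation":[0,0,0],"jaw":0.4},{"dp":[0,0,-0.4],"rotation":[0,0,0],"jaw":0.4},{"dp":[0,0,-0.4],"rotation":[0,0,0],"jaw":0.4},{"dp":[0,0,-0.4],"rotation":[0,0,0],"jaw":0.4},{"dp":[0,0,-0.4],"rotation":[0,0,0],"jaw":0.4}]' 30
python3 - <<'E'
from h import *
from bench import r,camera
W=world(camera("wrist"))
a=rect(W,.01,.03,(.638,.254),.1);b=rect(W,.032,.05,(.638,.254),.05);print(a,b)
plan([(638.5,255,22,77.7)])
E
```

```text
time: 5.03
ee_pos: [0.6375, 0.2543, 0.1097]
eef_rot: [0.78, 0.626, -0.001, -0.0]
ft_force: [1.2, -0.1, -0.4]
width: 0.0343
grip_force: 0.0
[ 640.3  263.5   80.1   63.   -12.2   16.9 2281. ] [638.5 255.2  50.1   9.5  77.4  41.2 824. ]
(638.5, 255, 22, 77.7) [0.006, 0.006, 0.585] [-0.0, 0.0, -0.0]
```

```bash

python3 -m pendant '[{"dp":[0,0,0.2],"rotation":[0,0,0],"jaw":0.4},{"dp":[0,0,0.4],"rotation":[0,0,0],"jaw":0.4},{"dp":[0,0,0.585],"rotation":[0,0,0],"jaw":0.4},{"dp":[0,0,0.585],"rotation":[0,0,0],"jaw":0.4},{"dp":[0,0,0.585],"rotation":[0,0,0],"jaw":0},{"dp":[0,0,0.585],"rotation":[0,0,0],"jaw":0},{"dp":[0,0,0.585],"rotation":[0,0,0],"jaw":0},{"dp":[0,0,0.585],"rotation":[0,0,0],"jaw":0}]' 30
python3 -m pendant '[{"dp":[0,0,0],"rotation":[0,0,0],"jaw":0},{"dp":[0,0,0],"rotation":[0,0,0],"jaw":0},{"dp":[0,0,0],"rotation":[0,0,0],"jaw":0},{"dp":[0,0,-0.05],"rotation":[0,0,0],"jaw":0},{"dp":[0,0,-0.05],"rotation":[0,0,0],"jaw":0}]' 30
python3 -c "
from h import *
plan([(638.5,255,170,77.7),(639,-251.5,170,36.9)])"
```

```text
time: 6.08
ee_pos: [0.6386, 0.2547, 0.0241]
eef_rot: [0.78, 0.626, 0.001, 0.0]
ft_force: [-0.5, -0.4, 4.0]
width: 0.0097
grip_force: 30.0
time: 6.7
ee_pos: [0.6385, 0.2546, 0.0313]
eef_rot: [0.78, 0.626, 0.0, 0.0]
ft_force: [0.2, 0.1, -2.1]
width: 0.0097
grip_force: 30.0
(638.5, 255, 170, 77.7) [0.003, 0.0, -0.925] [0.0, -0.0, -0.0]
  via [-0.824, 0.183, -0.0] [0.0, -0.0, 0.028]
  via [-0.78, 0.324, -0.0] [0.0, -0.0, 0.028]
  via [-0.711, 0.455, -0.001] [0.0, -0.0, 0.028]
(639, -251.5, 170, 36.9) [-0.619, 0.573, -0.0] [0.0, -0.0, 0.029]
```

```bash

python3 -m pendant '[{"dp":[0,0,-0.2],"rotation":[0,0,0],"jaw":0},{"dp":[0,0,-0.45],"rotation":[0,0,0],"jaw":0},{"dp":[0,0,-0.7],"rotation":[0,0,0],"jaw":0},{"dp":[0,0,-0.925],"rotation":[0,0,0],"jaw":0},{"dp":[0,0,-0.925],"rotation":[0,0,0],"jaw":0}]' 30
python3 -m pendant '[{"dp":[-0.16,0.035,0],"rotation":[0,0,0.005],"jaw":0},{"dp":[-0.37,0.08,0],"rotation":[0,0,0.012],"jaw":0},{"dp":[-0.6,0.13,0],"rotation":[0,0,0.02],"jaw":0},{"dp":[-0.824,0.183,0],"rotation":[0,0,0.028],"jaw":0}]' 30
python3 -m pendant '[{"dp":[-0.2,0.08,0],"rotation":[0,0,0.007],"jaw":0},{"dp":[-0.4,0.16,0],"rotation":[0,0,0.014],"jaw":0},{"dp":[-0.6,0.24,0],"rotation":[0,0,0.021],"jaw":0},{"dp":[-0.78,0.324,0],"rotation":[0,0,0.028],"jaw":0}]' 30
python3 -m pendant '[{"dp":[-0.18,0.11,0],"rotation":[0,0,0.007],"jaw":0},{"dp":[-0.36,0.22,0],"rotation":[0,0,0.014],"jaw":0},{"dp":[-0.54,0.33,0],"rotation":[0,0,0.021],"jaw":0},{"dp":[-0.711,0.455,0],"rotation":[0,0,0.028],"jaw":0}]' 30
python3 -m pendant '[{"dp":[-0.2,0.18,0],"rotation":[0,0,0.009],"jaw":0},{"dp":[-0.38,0.35,0],"rotation":[0,0,0.018],"jaw":0},{"dp":[-0.52,0.48,0],"rotation":[0,0,0.025],"jaw":0},{"dp":[-0.619,0.573,0],"rotation":[0,0,0.029],"jaw":0},{"dp":[-0.619,0.573,0],"rotation":[0,0,0.029],"jaw":0},{"dp":[-0.619,0.573,0],"rotation":[0,0,0.029],"jaw":0}]' 30
python3 - <<'E'
from h import *
from bench import r,camera
for n in ("top","wrist"):
    c=camera(n); cv2.imwrite(f"pics/{n}2.png",c["image"][:,:,::-1]); W=world(c)
    print(rect(W,.052,.07,(.639,-.2515),.12))
plan([(639,-251.5,100,36.9),(639,-251.5,30,36.9)])
E
```

```text
time: 7.32
ee_pos: [0.6396, 0.2549, 0.1724]
eef_rot: [0.78, 0.626, 0.002, 0.001]
ft_force: [0.5, 0.1, -2.6]
width: 0.0098
grip_force: 30.0
time: 7.82
ee_pos: [0.6382, 0.1241, 0.1693]
eef_rot: [0.833, 0.553, -0.0, 0.0]
ft_force: [-0.1, 0.3, -0.5]
width: 0.0095
grip_force: 30.0
time: 8.32
ee_pos: [0.6384, -0.0009, 0.1695]
eef_rot: [0.878, 0.479, 0.0, -0.0]
ft_force: [-0.2, -0.2, -1.4]
width: 0.0099
grip_force: 30.0
time: 8.82
ee_pos: [0.6384, -0.1273, 0.1694]
eef_rot: [0.916, 0.4, 0.0, -0.0]
ft_force: [0.6, 0.5, -1.5]
width: 0.0098
grip_force: 30.0
time: 9.57
ee_pos: [0.6392, -0.2504, 0.1692]
eef_rot: [0.948, 0.317, 0.0, -0.001]
ft_force: [-0.6, 1.2, -1.5]
width: 0.0097
grip_force: 30.0
[ 650.6 -192.6   34.3   20.6  -53.3   63.1   47. ]
[ 673.1 -225.8  112.2   29.1  -53.1   63.2 1972. ]
(639, -251.5, 100, 36.9) [-0.008, 0.006, 0.462] [-0.0, -0.0, 0.0]
(639, -251.5, 30, 36.9) [-0.0, 0.0, 0.467] [-0.0, -0.0, 0.0]
```

View pics/wrist2.png

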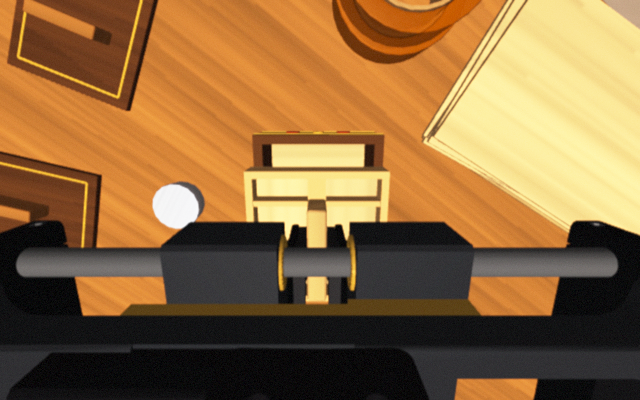

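The wrist view shows the tray at (317,205), square with and centred on the box below it (far rim at (318,137)). The far rim sits within 1 mm of prediction. I'll lower it in.

```bash

python3 -m pendant '[{"dp":[0,0,0.15],"rotation":[0,0,0],"jaw":0},{"dp":[0,0,0.3],"rotation":[0,0,0],"jaw":0},{"dp":[0,0,0.46],"rotation":[0,0,0],"jaw":0},{"dp":[0,0,0.55],"rotation":[0,0,0],"jaw":0},{"dp":[0,0,0.65],"rotation":[0,0,0],"jaw":0},{"dp":[0,0,0.75],"rotation":[0,0,0],"jaw":0},{"dp":[0,0,0.85],"rotation":[0,0,0],"jaw":0},{"dp":[0,0,0.85],"rotation":[0,0,0],"jaw":0}]' 30
python3 -c "
from h import *
plan([(639,-251.5,30,36.9)])"
```

```text
time: 10.68
ee_pos: [0.638, -0.2515, 0.0404]
eef_rot: [0.949, 0.316, -0.001, -0.001]
ft_force: [0.5, 0.1, -1.5]
width: 0.0097
grip_force: 30.0
(639, -251.5, 30, 36.9) [0.005, 0.004, 0.069] [-0.0, 0.0, -0.0]
```

```bash

python3 -m pendant '[{"dp":[0,0,0.02],"rotation":[0,0,0],"jaw":0},{"dp":[0,0,0.04],"rotation":[0,0,0],"jaw":0},{"dp":[0,0,0.06],"rotation":[0,0,0],"jaw":0},{"dp":[0,0,0.075],"rotation":[0,0,0],"jaw":0},{"dp":[0,0,0.075],"rotation":[0,0,0],"jaw":0}]' 30

```

```text
time: 11.3
ee_pos: [0.6387, -0.2518, 0.0305]
eef_rot: [0.949, 0.316, -0.0, -0.0]
ft_force: [1.1, 0.6, -1.6]
width: 0.0097
grip_force: 30.0
```

```bash

python3 -m pendant '[{"dp":[0,0,0.007],"rotation":[0,0,0],"jaw":0},{"dp":[0,0,0.014],"rotation":[0,0,0],"jaw":0},{"dp":[0,0,0.014],"rotation":[0,0,0],"jaw":0},{"dp":[0,0,0.014],"rotation":[0,0,0],"jaw":0}]' 30

```

```text
time: 11.8
ee_pos: [0.6389, -0.252, 0.0301]
eef_rot: [0.949, 0.316, 0.0, -0.0]
ft_force: [-5.3, 2.3, 10.6]
width: 0.01
grip_force: 30.0
```

```bash

python3 -m pendant '[{"dp":[0,0,-0.008],"rotation":[0,0,0],"jaw":0.35},{"dp":[0,0,-0.008],"rotation":[0,0,0],"jaw":0.35},{"dp":[0,0,-0.008],"rotation":[0,0,0],"jaw":0.35},{"dp":[0,0,-0.008],"rotation":[0,0,0],"jaw":0.35},{"dp":[0,0,-0.2],"rotation":[0,0,0],"jaw":0.35},{"dp":[0,0,-0.5],"rotation":[0,0,0],"jaw":0.35},{"dp":[0,0,-0.85],"rotation":[0,0,0],"jaw":0.35},{"dp":[0,0,-0.85],"rotation":[0,0,0],"jaw":0.35}]' 30
python3 - <<'E'
from h import *
from bench import camera
W=world(camera("top")); print(rect(W,.052,.07,(.639,-.2515),.12), rect(W,.035,.056,(.639,-.2515),.045),rect(W,.017,.03,(.639,-.2515),.05))
plan([(627,16,130,105)])
E
```

```text
time: 12.8
ee_pos: [0.6408, -0.2533, 0.161]
eef_rot: [0.949, 0.316, 0.003, 0.002]
ft_force: [0.8, -0.2, 0.2]
width: 0.0301
grip_force: 0.0
[ 650.7 -193.    33.5   21.3  -52.7   63.2   47. ] None None
  via [0.503, -0.741, 0.093] [0.0, -0.0, -0.095]
(627, 16, 130, 105) [0.833, -0.331, 0.092] [0.001, 0.0, -0.094]
```

```bash

python3 -m pendant '[{"dp":[0.12,-0.18,0.02],"rotation":[0,0,-0.024],"jaw":0.45},{"dp":[0.25,-0.37,0.05],"rotation":[0,0,-0.048],"jaw":0.45},{"dp":[0.38,-0.55,0.07],"rotation":[0,0,-0.072],"jaw":0.45},{"dp":[0.503,-0.741,0.093],"rotation":[0,0,-0.095],"jaw":0.45},{"dp":[0.503,-0.741,0.093],"rotation":[0,0,-0.095],"jaw":0.45}]'
python3 -m pendant '[{"dp":[0.21,-0.08,0.02],"rotation":[0,0,-0.024],"jaw":0.45},{"dp":[0.42,-0.16,0.05],"rotation":[0,0,-0.048],"jaw":0.45},{"dp":[0.63,-0.25,0.07],"rotation":[0,0,-0.072],"jaw":0.45},{"dp":[0.833,-0.331,0.092],"rotation":[0,0,-0.094],"jaw":0.45},{"dp":[0.833,-0.331,0.092],"rotation":[0,0,-0.094],"jaw":0.45},{"dp":[0.833,-0.331,0.092],"rotation":[0,0,-0.094],"jaw":0.45},{"dp":[0.833,-0.331,0.092],"rotation":[0,0,-0.094],"jaw":0.45}]'
python3 - <<'E'
from h import *
from bench import camera
c=camera("top"); cv2.imwrite("pics/top3.png",cv2.resize(c["image"][110:240,200:480,::-1],None,fx=2.8,fy=2.8)); W=world(c)
print(rect(W,.052,.07,(.639,-.2515),.12), rect(W,.037,.056,(.639,-.2515),.04),rect(W,.018,.03,(.639,-.2515),.05))
W=world(camera("wrist")); print(rect(W,.01,.02,(.627,.016),.1),rect(W,.03,.045,(.627,.016),.05))
plan([(627,16,18,105)])
E
```

```text
time: 13.48
ee_pos: [0.6319, -0.1136, 0.1402]
eef_rot: [0.812, 0.584, -0.0, -0.002]
ft_force: [0.1, 0.5, 0.1]
width: 0.0393
grip_force: 0.0
time: 14.35
ee_pos: [0.626, 0.0147, 0.1281]
eef_rot: [0.611, 0.792, -0.0, 0.0]
ft_force: [-0.7, 0.1, -0.9]
width: 0.0395
grip_force: 0.0
[ 638.2 -252.3  115.7  113.2  -53.1   63.   422. ] [ 637.3 -251.8   49.1   11.5   39.    47.9   57. ] [ 637.5 -252.4   80.    63.7   36.8   23.8  104. ]
[  626.8    19.1   116.4   110.1    14.7    13.4 12946. ] [627.3  17.4  59.   11.6 -75.5  37.2 965. ]
(627, 16, 18, 105) [0.003, 0.008, 0.735] [-0.0, 0.0, -0.001]
```

View pics/top3.png

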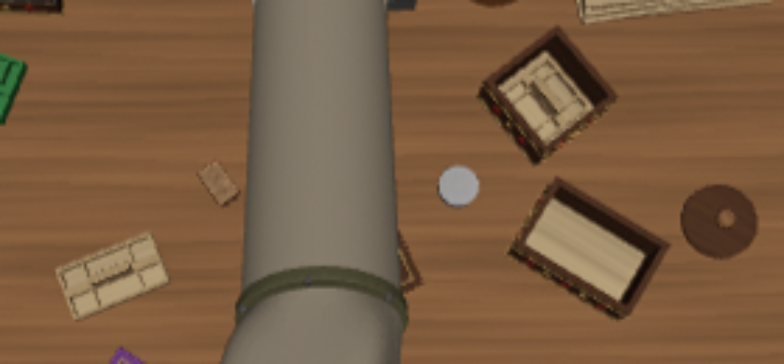

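The crop shows the square tray sitting in its box at (545,95). Its handle top is at 47.9 mm, as it should be, and the box hasn't moved. Next is the square lid.

```bash

python3 -m pendant '[{"dp":[0,0.003,0.2],"rotation":[0,0,0],"jaw":0.45},{"dp":[0,0.003,0.4],"rotation":[0,0,0],"jaw":0.45},{"dp":[0,0.003,0.6],"rotation":[0,0,0],"jaw":0.45},{"dp":[0,0.003,0.73],"rotation":[0,0,0],"jaw":0.45},{"dp":[0,0.003,0.73],"rotation":[0,0,0],"jaw":0.45},{"dp":[0,0.003,0.73],"rotation":[0,0,0],"jaw":0},{"dp":[0,0.003,0.73],"rotation":[0,0,0],"jaw":0},{"dp":[0,0.003,0.73],"rotation":[0,0,0],"jaw":0}]' 40
python3 -m pendant '[{"dp":[0,0,0],"rotation":[0,0,0],"jaw":0},{"dp":[0,0,0],"rotation":[0,0,0],"jaw":0},{"dp":[0,0,0],"rotation":[0,0,0],"jaw":0}]' 40
python3 -c "
from h import *
plan([(627,16,165,105),(639,-251.5,165,126.9)])"
```

```text
time: 15.45
ee_pos: [0.6269, 0.0168, 0.0196]
eef_rot: [0.609, 0.793, 0.0, 0.0]
ft_force: [0.7, -0.8, 0.1]
width: 0.0168
grip_force: 0.0
time: 15.82
ee_pos: [0.6267, 0.0168, 0.0194]
eef_rot: [0.609, 0.793, 0.0, 0.0]
ft_force: [-1.0, -0.7, 5.8]
width: 0.0116
grip_force: 40.0
(627, 16, 165, 105) [-0.005, 0.001, -0.971] [0.0, -0.0, -0.0]
  via [-0.872, -0.191, -0.0] [0.0, 0.0, -0.031]
(639, -251.5, 165, 126.9) [-0.819, -0.356, -0.0] [0.0, 0.0, -0.03]
```

```bash

python3 -m pendant '[{"dp":[0,0,-0.1],"rotation":[0,0,0],"jaw":0},{"dp":[0,0,-0.3],"rotation":[0,0,0],"jaw":0},{"dp":[0,0,-0.55],"rotation":[0,0,0],"jaw":0},{"dp":[0,0,-0.8],"rotation":[0,0,0],"jaw":0},{"dp":[0,0,-0.97],"rotation":[0,0,0],"jaw":0},{"dp":[0,0,-0.97],"rotation":[0,0,0],"jaw":0}]' 40
python3 -m pendant '[{"dp":[-0.17,-0.04,0],"rotation":[0,0,-0.006],"jaw":0},{"dp":[-0.4,-0.09,0],"rotation":[0,0,-0.014],"jaw":0},{"dp":[-0.64,-0.14,0],"rotation":[0,0,-0.022],"jaw":0},{"dp":[-0.872,-0.191,0],"rotation":[0,0,-0.031],"jaw":0}]' 40
python3 -m pendant '[{"dp":[-0.22,-0.1,0],"rotation":[0,0,-0.008],"jaw":0},{"dp":[-0.44,-0.2,0],"rotation":[0,0,-0.016],"jaw":0},{"dp":[-0.64,-0.28,0],"rotation":[0,0,-0.024],"jaw":0},{"dp":[-0.819,-0.356,0],"rotation":[0,0,-0.03],"jaw":0},{"dp":[-0.819,-0.356,0],"rotation":[0,0,-0.03],"jaw":0},{"dp":[-0.819,-0.356,0],"rotation":[0,0,-0.03],"jaw":0},{"dp":[-0.819,-0.356,0],"rotation":[0,0,-0.03],"jaw":0}]' 40
python3 - <<'E'
from h import *
from bench import camera
c=camera("wrist"); cv2.imwrite("pics/wrist4.png",c["image"][:,:,::-1]); W=world(c)
print(rect(W,.140,.165,(.639,-.2515),.12))
c=camera("scene"); W=world(c); print(rect(W,.150,.166,(.639,-.2515),.12))
plan([(639,-251.5,85,126.9)])
E
```

```text
time: 16.58
ee_pos: [0.6275, 0.0166, 0.1668]
eef_rot: [0.609, 0.793, 0.001, 0.001]
ft_force: [-0.2, 0.1, -2.6]
width: 0.0114
grip_force: 40.0
time: 17.08
ee_pos: [0.6316, -0.1182, 0.1627]
eef_rot: [0.529, 0.849, -0.001, -0.001]
ft_force: [0.6, -0.6, -2.2]
width: 0.0115
grip_force: 40.0
time: 17.95
ee_pos: [0.6386, -0.2494, 0.1638]
eef_rot: [0.446, 0.895, 0.0, -0.0]
ft_force: [0.3, 0.4, -2.0]
width: 0.0116
grip_force: 40.0
[  622.4  -226.6   116.5    59.     36.9   157.8 17325. ]
[ 651.7 -264.   116.3   80.1   37.3  158.6 1346. ]
(639, -251.5, 85, 126.9) [-0.011, -0.005, 0.528] [0.0, -0.0, 0.0]
```

View pics/wrist4.png

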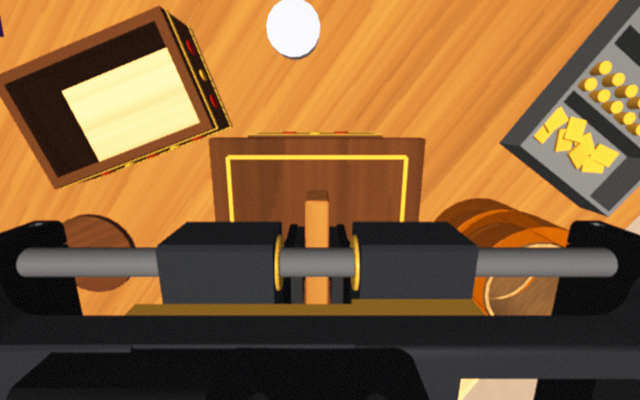

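The lid is at (317,180), square over the box and centred to about 1 mm. I'll lower it onto the rim.

```bash

python3 -m pendant '[{"dp":[0,0,0.15],"rotation":[0,0,0],"jaw":0},{"dp":[0,0,0.3],"rotation":[0,0,0],"jaw":0},{"dp":[0,0,0.4],"rotation":[0,0,0],"jaw":0},{"dp":[0,0,0.47],"rotation":[0,0,0],"jaw":0},{"dp":[0,0,0.51],"rotation":[0,0,0],"jaw":0},{"dp":[0,0,0.54],"rotation":[0,0,0],"jaw":0},{"dp":[0,0,0.56],"rotation":[0,0,0],"jaw":0},{"dp":[0,0,0.56],"rotation":[0,0,0],"jaw":0}]' 40
python3 -m pendant '[{"dp":[0,0,0.008],"rotation":[0,0,0],"jaw":0},{"dp":[0,0,0.014],"rotation":[0,0,0],"jaw":0},{"dp":[0,0,0.014],"rotation":[0,0,0],"jaw":0},{"dp":[0,0,0.014],"rotation":[0,0,0],"jaw":0}]' 40
```

```text
time: 19.05
ee_pos: [0.6385, -0.2509, 0.0803]
eef_rot: [0.447, 0.894, 0.0, 0.0]
ft_force: [-0.0, 0.5, -1.9]
width: 0.012
grip_force: 40.0
time: 19.55
ee_pos: [0.6385, -0.2509, 0.0783]
eef_rot: [0.447, 0.894, 0.0, 0.0]
ft_force: [-0.8, -0.4, -1.6]
width: 0.0114
grip_force: 40.0
```

```bash

python3 -m pendant '[{"dp":[0,0,0.006],"rotation":[0,0,0],"jaw":0},{"dp":[0,0,0.012],"rotation":[0,0,0],"jaw":0},{"dp":[0,0,0.012],"rotation":[0,0,0],"jaw":0},{"dp":[0,0,0.012],"rotation":[0,0,0],"jaw":0}]' 40
```

```text
time: 20.05
ee_pos: [0.6386, -0.2509, 0.0774]
eef_rot: [0.447, 0.894, 0.0, 0.0]
ft_force: [-3.5, 1.4, 5.8]
width: 0.0117
grip_force: 40.0
```

```bash

python3 -m pendant '[{"dp":[0,0,-0.006],"rotation":[0,0,0],"jaw":0.4},{"dp":[0,0,-0.006],"rotation":[0,0,0],"jaw":0.4},{"dp":[0,0,-0.006],"rotation":[0,0,0],"jaw":0.4},{"dp":[0,0,-0.006],"rotation":[0,0,0],"jaw":0.4},{"dp":[0,0,-0.1],"rotation":[0,0,0],"jaw":0.4},{"dp":[0,0,-0.3],"rotation":[0,0,0],"jaw":0.4},{"dp":[0,0,-0.5],"rotation":[0,0,0],"jaw":0.4},{"dp":[0,0,-0.5],"rotation":[0,0,0],"jaw":0.4}]' 40
python3 -c "
from h import *
plan([(433.5,261.5,125,112.5)])"
```

```text
time: 21.05
ee_pos: [0.64, -0.2517, 0.1554]
eef_rot: [0.447, 0.894, 0.0, 0.003]
ft_force: [-0.9, -1.2, -0.7]
width: 0.0352
grip_force: 0.0
  via [0.891, 0.238, 0.047] [0.0, 0.0, 0.01]
  via [0.904, 0.181, 0.048] [0.0, 0.0, 0.01]
  via [0.914, 0.124, 0.047] [0.0, 0.0, 0.01]
(433.5, 261.5, 125, 112.5) [0.92, 0.067, 0.048] [0.001, 0.001, 0.01]
```

```bash

python3 -m pendant '[{"dp":[0.2,0.05,0.01],"rotation":[0,0,0.002],"jaw":0.4},{"dp":[0.43,0.12,0.02],"rotation":[0,0,0.005],"jaw":0.4},{"dp":[0.66,0.18,0.03],"rotation":[0,0,0.007],"jaw":0.4},{"dp":[0.891,0.238,0.047],"rotation":[0,0,0.01],"jaw":0.4}]'
python3 -m pendant '[{"dp":[0.23,0.05,0.01],"rotation":[0,0,0.002],"jaw":0.4},{"dp":[0.45,0.09,0.02],"rotation":[0,0,0.005],"jaw":0.4},{"dp":[0.68,0.14,0.03],"rotation":[0,0,0.007],"jaw":0.4},{"dp":[0.904,0.181,0.048],"rotation":[0,0,0.01],"jaw":0.4}]'
python3 -m pendant '[{"dp":[0.23,0.03,0.01],"rotation":[0,0,0.002],"jaw":0.4},{"dp":[0.46,0.06,0.02],"rotation":[0,0,0.005],"jaw":0.4},{"dp":[0.69,0.09,0.03],"rotation":[0,0,0.007],"jaw":0.4},{"dp":[0.914,0.124,0.047],"rotation":[0,0,0.01],"jaw":0.4}]'
python3 -m pendant '[{"dp":[0.23,0.02,0.01],"rotation":[0,0,0.002],"jaw":0.4},{"dp":[0.46,0.03,0.02],"rotation":[0,0,0.005],"jaw":0.4},{"dp":[0.69,0.05,0.03],"rotation":[0,0,0.007],"jaw":0.4},{"dp":[0.92,0.067,0.048],"rotation":[0,0,0.01],"jaw":0.4},{"dp":[0.92,0.067,0.048],"rotation":[0,0,0.01],"jaw":0.4},{"dp":[0.92,0.067,0.048],"rotation":[0,0,0.01],"jaw":0.4},{"dp":[0.92,0.067,0.048],"rotation":[0,0,0.01],"jaw":0.4}]'
python3 - <<'E'
from h import *
from bench import camera
c=camera("wrist"); W=world(c); print(rect(W,.01,.025,(.4335,.2615),.1),rect(W,.03,.05,(.4335,.2615),.05))
c=camera("top"); cv2.imwrite("pics/top5.png",cv2.resize(c["image"][100:240,200:480,::-1],None,fx=2.8,fy=2.8)); W=world(c)
print("sq lid on box",rect(W,.066,.085,(.639,-.2515),.12),rect(W,.086,.105,(.639,-.2515),.12),"ob box",rect(W,.052,.075,(.454,-.2895),.12),"ob lid",rect(W,.01,.025,(.435,-.0115),.12))
plan([(433.5,261.5,23,112.5)])
E
```

```text
time: 21.55
ee_pos: [0.5862, -0.1214, 0.1442]
eef_rot: [0.475, 0.88, 0.0, -0.0]
ft_force: [0.3, 0.5, 0.4]
width: 0.0347
grip_force: 0.0
time: 22.05
ee_pos: [0.5344, 0.0068, 0.1371]
eef_rot: [0.503, 0.865, 0.0, -0.0]
ft_force: [0.6, -0.6, -0.7]
width: 0.0348
grip_force: 0.0
time: 22.55
ee_pos: [0.4827, 0.135, 0.1302]
eef_rot: [0.529, 0.848, 0.0, -0.0]
ft_force: [0.0, 0.0, 0.4]
width: 0.0348
grip_force: 0.0
time: 23.42
ee_pos: [0.4322, 0.2613, 0.123]
eef_rot: [0.556, 0.831, -0.0, 0.0]
ft_force: [-0.5, -0.4, -0.7]
width: 0.035
grip_force: 0.0
[ 431.5  267.8  109.    64.1  -68.2   17.1 2345. ] [433.2 264.   49.6   9.8 -67.7  41.3 743. ]
sq lid on box [ 639.  -252.3  118.7  116.2  -52.8   72.2 1159. ] [ 638.2 -251.6   58.7   11.9  -51.8   95.5   77. ] ob box [ 453.2 -290.7  151.5   99.5   57.2   63.4  497. ] ob lid [ 433.7  -12.2  153.9  100.   -66.9   14.2 1275. ]
(433.5, 261.5, 23, 112.5) [-0.004, 0.008, 0.667] [0.0, 0.0, -0.0]
```

View pics/top5.png

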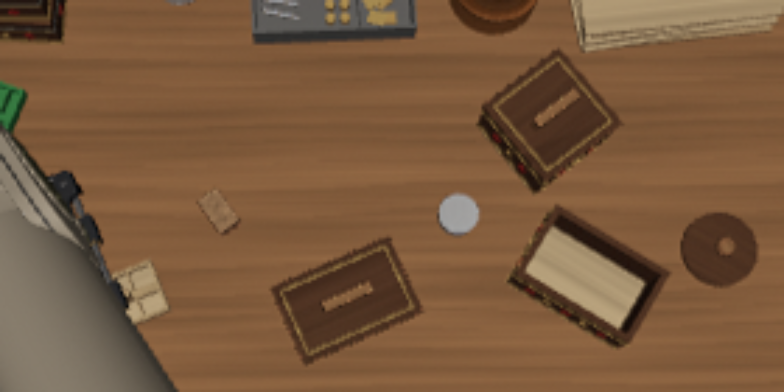

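The square box is closed properly at (550,118): panel top 72 mm, handle top 95.5 mm. I'll grasp the oblong tray now.

```bash

python3 -m pendant '[{"dp":[0.002,0.004,0.2],"rotation":[0,0,0],"jaw":0.4},{"dp":[0.002,0.004,0.4],"rotation":[0,0,0],"jaw":0.4},{"dp":[0.002,0.004,0.58],"rotation":[0,0,0],"jaw":0.4},{"dp":[0.002,0.004,0.67],"rotation":[0,0,0],"jaw":0.4},{"dp":[0.002,0.004,0.67],"rotation":[0,0,0],"jaw":0.4},{"dp":[0.002,0.004,0.67],"rotation":[0,0,0],"jaw":0},{"dp":[0.002,0.004,0.67],"rotation":[0,0,0],"jaw":0},{"dp":[0.002,0.004,0.67],"rotation":[0,0,0],"jaw":0}]' 30
python3 -m pendant '[{"dp":[0,0,0],"rotation":[0,0,0],"jaw":0},{"dp":[0,0,0],"rotation":[0,0,0],"jaw":0},{"dp":[0,0,0],"rotation":[0,0,0],"jaw":0}]' 30
python3 -c "
from h import *
plan([(433.5,262,170,112.5),(454,-289.5,170,57.2)])"
```

```text
time: 24.52
ee_pos: [0.4324, 0.2631, 0.023]
eef_rot: [0.556, 0.831, 0.001, 0.0]
ft_force: [-0.1, 0.6, 0.7]
width: 0.0123
grip_force: 0.0
time: 24.9
ee_pos: [0.4324, 0.2631, 0.0229]
eef_rot: [0.556, 0.831, 0.0, 0.0]
ft_force: [-2.1, -1.4, 5.9]
width: 0.0094
grip_force: 30.0
(433.5, 262, 170, 112.5) [-0.009, 0.005, -0.981] [0.0, -0.0, -0.0]
  via [-0.862, -0.32, -0.0] [0.0, -0.0, 0.038]
  via [-0.914, -0.107, -0.0] [0.0, -0.0, 0.039]
  via [-0.912, 0.118, -0.001] [0.0, -0.0, 0.038]
(454, -289.5, 170, 57.2) [-0.859, 0.331, -0.0] [0.0, -0.0, 0.039]
```

```bash

python3 -m pendant '[{"dp":[0,0,-0.1],"rotation":[0,0,0],"jaw":0},{"dp":[0,0,-0.3],"rotation":[0,0,0],"jaw":0},{"dp":[0,0,-0.55],"rotation":[0,0,0],"jaw":0},{"dp":[-0.005,0.005,-0.8],"rotation":[0,0,0],"jaw":0},{"dp":[-0.009,0.005,-0.98],"rotation":[0,0,0],"jaw":0},{"dp":[-0.009,0.005,-0.98],"rotation":[0,0,0],"jaw":0}]' 30
python3 -m pendant '[{"dp":[-0.15,-0.055,0],"rotation":[0,0,0.006],"jaw":0},{"dp":[-0.37,-0.14,0],"rotation":[0,0,0.016],"jaw":0},{"dp":[-0.61,-0.23,0],"rotation":[0,0,0.027],"jaw":0},{"dp":[-0.862,-0.32,0],"rotation":[0,0,0.038],"jaw":0}]' 30
python3 -m pendant '[{"dp":[-0.23,-0.03,0],"rotation":[0,0,0.01],"jaw":0},{"dp":[-0.46,-0.055,0],"rotation":[0,0,0.02],"jaw":0},{"dp":[-0.69,-0.08,0],"rotation":[0,0,0.03],"jaw":0},{"dp":[-0.914,-0.107,0],"rotation":[0,0,0.039],"jaw":0}]' 30
python3 -m pendant '[{"dp":[-0.23,0.03,0],"rotation":[0,0,0.01],"jaw":0},{"dp":[-0.46,0.06,0],"rotation":[0,0,0.02],"jaw":0},{"dp":[-0.69,0.09,0],"rotation":[0,0,0.029],"jaw":0},{"dp":[-0.912,0.118,0],"rotation":[0,0,0.038],"jaw":0}]' 30
python3 -m pendant '[{"dp":[-0.24,0.09,0],"rotation":[0,0,0.011],"jaw":0},{"dp":[-0.48,0.18,0],"rotation":[0,0,0.022],"jaw":0},{"dp":[-0.7,0.27,0],"rotation":[0,0,0.032],"jaw":0},{"dp":[-0.859,0.331,0],"rotation":[0,0,0.039],"jaw":0},{"dp":[-0.859,0.331,0],"rotation":[0,0,0.039],"jaw":0},{"dp":[-0.859,0.331,0],"rotation":[0,0,0.039],"jaw":0},{"dp":[-0.859,0.331,0],"rotation":[0,0,0.039],"jaw":0}]' 30
python3 - <<'E'
from h import *
from bench import camera
c=camera("wrist"); cv2.imwrite("pics/wrist6.png",c["image"][:,:,::-1]); W=world(c)
R=np.deg2rad(57.2); f=np.array([np.cos(R),np.sin(R)]); n=np.array([-f[1],f[0]])
for lo,hi in((.052,.07),(.155,.17)):
    a=rect(W,lo,hi,(.454,-.2895),.12); d=a[:2]-[454,-289.5]; print(a,"far edge",d@f+max(a[2],0)*0, "lat",d@n)
plan([(454,-289.5,30,57.2)])
E
```

```text
time: 25.65
ee_pos: [0.4343, 0.2625, 0.1719]
eef_rot: [0.556, 0.831, 0.002, 0.001]
ft_force: [-0.6, 0.3, -1.1]
width: 0.0096
grip_force: 30.0
time: 26.15
ee_pos: [0.4377, 0.1204, 0.1687]
eef_rot: [0.653, 0.757, -0.001, -0.0]
ft_force: [0.1, -0.5, -1.0]
width: 0.0098
grip_force: 30.0
time: 26.65
ee_pos: [0.4433, -0.0162, 0.1693]
eef_rot: [0.74, 0.672, 0.0, -0.0]
ft_force: [-0.9, 0.3, -1.7]
width: 0.0095
grip_force: 30.0
time: 27.15
ee_pos: [0.4481, -0.154, 0.1693]
eef_rot: [0.815, 0.58, -0.0, -0.0]
ft_force: [0.5, 0.4, -1.0]
width: 0.0095
grip_force: 30.0
time: 28.02
ee_pos: [0.454, -0.2888, 0.1694]
eef_rot: [0.878, 0.478, 0.0, -0.0]
ft_force: [-0.5, 0.6, -1.3]
width: 0.0095
grip_force: 30.0
[ 489.6 -233.6   96.4   19.4  -33.1   63.3 1531. ] far edge 66.2724854214743 lat 0.35731787035878276
[ 473.  -259.8   64.3   50.2  -33.   163.5 4210. ] far edge 35.25728411919387 lat 0.11796837897936632
(454, -289.5, 30, 57.2) [-0.004, 0.002, 0.93] [-0.0, -0.0, -0.0]
```

View pics/wrist6.png

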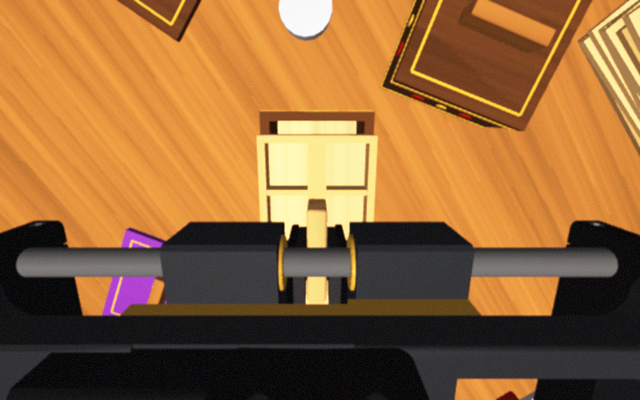

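The tray at (317,180) is square over the oblong box. Edges: box 76 mm against 75 expected, tray 60 against 59. I'll lower it.

```bash

python3 -m pendant '[{"dp":[0,0,0.15],"rotation":[0,0,0],"jaw":0},{"dp":[0,0,0.3],"rotation":[0,0,0],"jaw":0},{"dp":[0,0,0.46],"rotation":[0,0,0],"jaw":0},{"dp":[0,0,0.56],"rotation":[0,0,0],"jaw":0},{"dp":[0,0,0.66],"rotation":[0,0,0],"jaw":0},{"dp":[0,0,0.76],"rotation":[0,0,0],"jaw":0},{"dp":[0,0,0.86],"rotation":[0,0,0],"jaw":0},{"dp":[0,0,0.89],"rotation":[0,0,0],"jaw":0}]' 30
python3 -m pendant '[{"dp":[0,0,0.015],"rotation":[0,0,0],"jaw":0},{"dp":[0,0,0.03],"rotation":[0,0,0],"jaw":0},{"dp":[0,0,0.04],"rotation":[0,0,0],"jaw":0},{"dp":[0,0,0.04],"rotation":[0,0,0],"jaw":0},{"dp":[0,0,0.04],"rotation":[0,0,0],"jaw":0}]' 30

```

```text
time: 29.08
ee_pos: [0.4534, -0.2895, 0.0348]
eef_rot: [0.879, 0.477, -0.0, -0.001]
ft_force: [0.2, -0.6, -1.1]
width: 0.01
grip_force: 30.0
time: 29.7
ee_pos: [0.454, -0.2897, 0.0301]
eef_rot: [0.879, 0.478, 0.0, 0.0]
ft_force: [-0.9, -0.1, -2.0]
width: 0.0099
grip_force: 30.0
```

```bash

python3 -m pendant '[{"dp":[0,0,0.006],"rotation":[0,0,0],"jaw":0},{"dp":[0,0,0.012],"rotation":[0,0,0],"jaw":0},{"dp":[0,0,0.012],"rotation":[0,0,0],"jaw":0},{"dp":[0,0,0.012],"rotation":[0,0,0],"jaw":0}]' 30
```

```text
time: 30.2
ee_pos: [0.454, -0.2897, 0.0289]
eef_rot: [0.879, 0.477, 0.0, -0.0]
ft_force: [-4.6, 3.8, 11.2]
width: 0.0097
grip_force: 30.0
```

```bash

python3 -m pendant '[{"dp":[0,0,-0.006],"rotation":[0,0,0],"jaw":0.33},{"dp":[0,0,-0.006],"rotation":[0,0,0],"jaw":0.33},{"dp":[0,0,-0.006],"rotation":[0,0,0],"jaw":0.33},{"dp":[0,0,-0.006],"rotation":[0,0,0],"jaw":0.33},{"dp":[0,0,-0.2],"rotation":[0,0,0],"jaw":0.33},{"dp":[0,0,-0.5],"rotation":[0,0,0],"jaw":0.33},{"dp":[0,0,-0.8],"rotation":[0,0,0],"jaw":0.33},{"dp":[0,0,-0.8],"rotation":[0,0,0],"jaw":0.33}]' 30
python3 -c "
from h import *
plan([(435,-11.7,125,113)])"
```

```text
time: 31.2
ee_pos: [0.4557, -0.2907, 0.1514]
eef_rot: [0.879, 0.477, 0.002, 0.002]
ft_force: [-0.6, 0.5, -1.2]
width: 0.0288
grip_force: 0.0
  via [0.743, -0.564, 0.086] [0.0, 0.0, -0.078]
(435, -11.7, 125, 113) [0.921, -0.149, 0.086] [0.001, 0.0, -0.077]
```

```bash

python3 -m pendant '[{"dp":[0.18,-0.14,0.02],"rotation":[0,0,-0.019],"jaw":0.42},{"dp":[0.37,-0.28,0.04],"rotation":[0,0,-0.039],"jaw":0.42},{"dp":[0.55,-0.42,0.06],"rotation":[0,0,-0.058],"jaw":0.42},{"dp":[0.743,-0.564,0.086],"rotation":[0,0,-0.078],"jaw":0.42}]'
python3 -m pendant '[{"dp":[0.23,-0.04,0.02],"rotation":[0,0,-0.019],"jaw":0.42},{"dp":[0.46,-0.07,0.04],"rotation":[0,0,-0.038],"jaw":0.42},{"dp":[0.69,-0.11,0.06],"rotation":[0,0,-0.058],"jaw":0.42},{"dp":[0.921,-0.149,0.086],"rotation":[0,0,-0.077],"jaw":0.42},{"dp":[0.921,-0.149,0.086],"rotation":[0,0,-0.077],"jaw":0.42},{"dp":[0.921,-0.149,0.086],"rotation":[0,0,-0.077],"jaw":0.42},{"dp":[0.921,-0.149,0.086],"rotation":[0,0,-0.077],"jaw":0.42}]'
python3 - <<'E'
from h import *
from bench import camera
W=world(camera("wrist")); print(rect(W,.01,.02,(.435,-.012),.1),rect(W,.03,.045,(.435,-.012),.05))
W=world(camera("top"));print("ob box",rect(W,.052,.075,(.454,-.2895),.12),rect(W,.037,.056,(.454,-.2895),.035),rect(W,.018,.03,(.454,-.2895),.06))
plan([(435,-11.7,18,113)])
E
```

```text
time: 31.7
ee_pos: [0.4429, -0.149, 0.1343]
eef_rot: [0.735, 0.678, -0.0, -0.0]
ft_force: [0.8, -0.6, 1.0]
width: 0.0369
grip_force: 0.0
time: 32.58
ee_pos: [0.433, -0.0116, 0.1222]
eef_rot: [0.554, 0.832, -0.0, -0.0]
ft_force: [0.6, 0.5, 0.8]
width: 0.0366
grip_force: 0.0
[ 4.2910e+02  2.4000e+00  1.2640e+02  1.0020e+02 -6.6800e+01  1.3400e+01
  1.3904e+04] [433.9 -10.3  59.7  11.3 -67.   37.3 998. ]
ob box [ 453.1 -290.5  151.    98.9   57.1   63.4  494. ] [ 453.6 -289.7   49.1   10.4   57.7   47.6   61. ] [ 455.1 -291.   116.6   62.7   57.3   23.8  199. ]
(435, -11.7, 18, 113) [-0.007, 0.011, 0.695] [0.0, -0.0, -0.001]
```

The oblong tray is seated: handle top 47.6 mm, under 2 mm off centre. Now the oblong lid.

```bash

python3 -m pendant '[{"dp":[0,0.007,0.2],"rotation":[0,0,0],"jaw":0.42},{"dp":[0,0.007,0.4],"rotation":[0,0,0],"jaw":0.42},{"dp":[0,0.007,0.6],"rotation":[0,0,0],"jaw":0.42},{"dp":[0,0.007,0.7],"rotation":[0,0,0],"jaw":0.42},{"dp":[0,0.007,0.7],"rotation":[0,0,0],"jaw":0.42},{"dp":[0,0.007,0.7],"rotation":[0,0,0],"jaw":0},{"dp":[0,0.007,0.7],"rotation":[0,0,0],"jaw":0},{"dp":[0,0.007,0.7],"rotation":[0,0,0],"jaw":0}]' 40
python3 -m pendant '[{"dp":[0,0,0],"rotation":[0,0,0],"jaw":0},{"dp":[0,0,0],"rotation":[0,0,0],"jaw":0},{"dp":[0,0,0],"rotation":[0,0,0],"jaw":0}]' 40
python3 -c "
from h import *
plan([(434.5,-11,165,113),(454,-290,165,57.2)])"
```

```text
time: 33.67
ee_pos: [0.4344, -0.0101, 0.0179]
eef_rot: [0.553, 0.833, 0.0, 0.0]
ft_force: [1.2, 0.1, 0.2]
width: 0.0144
grip_force: 0.0
time: 34.05
ee_pos: [0.4343, -0.0101, 0.0178]
eef_rot: [0.553, 0.833, 0.0, 0.0]
ft_force: [-1.1, 0.1, 6.7]
width: 0.0117
grip_force: 40.0
(434.5, -11, 165, 113) [-0.006, -0.001, -0.981] [0.0, -0.0, -0.0]
  via [-0.882, -0.301, -0.0] [0.0, -0.0, 0.077]
(454, -290, 165, 57.2) [-0.921, 0.144, -0.001] [0.0, -0.0, 0.078]
```

```bash

python3 -m pendant '[{"dp":[0,0,-0.1],"rotation":[0,0,0],"jaw":0},{"dp":[0,0,-0.3],"rotation":[0,0,0],"jaw":0},{"dp":[0,0,-0.55],"rotation":[0,0,0],"jaw":0},{"dp":[0,0,-0.8],"rotation":[0,0,0],"jaw":0},{"dp":[-0.006,0,-0.98],"rotation":[0,0,0],"jaw":0},{"dp":[-0.006,0,-0.98],"rotation":[0,0,0],"jaw":0}]' 40
python3 -m pendant '[{"dp":[-0.13,-0.045,0],"rotation":[0,0,0.011],"jaw":0},{"dp":[-0.31,-0.11,0],"rotation":[0,0,0.027],"jaw":0},{"dp":[-0.5,-0.17,0],"rotation":[0,0,0.044],"jaw":0},{"dp":[-0.7,-0.24,0],"rotation":[0,0,0.061],"jaw":0},{"dp":[-0.882,-0.301,0],"rotation":[0,0,0.077],"jaw":0}]' 40
python3 -m pendant '[{"dp":[-0.2,0.03,0],"rotation":[0,0,0.017],"jaw":0},{"dp":[-0.4,0.06,0],"rotation":[0,0,0.034],"jaw":0},{"dp":[-0.6,0.09,0],"rotation":[0,0,0.051],"jaw":0},{"dp":[-0.78,0.12,0],"rotation":[0,0,0.066],"jaw":0},{"dp":[-0.921,0.144,0],"rotation":[0,0,0.078],"jaw":0},{"dp":[-0.921,0.144,0],"rotation":[0,0,0.078],"jaw":0},{"dp":[-0.921,0.144,0],"rotation":[0,0,0.078],"jaw":0}]' 40
python3 - <<'E'
from h import *
from bench import camera
c=camera("wrist"); cv2.imwrite("pics/wrist7.png",c["image"][:,:,::-1]); W=world(c)
R=np.deg2rad(57.2); f=np.array([np.cos(R),np.sin(R)]); n=np.array([-f[1],f[0]])
a=rect(W,.145,.168,(.454,-.290),.12); d=a[:2]-[454,-290]; print(a,"along",d@f,"lat",d@n)
plan([(454,-290,80,57.2)])
E
```

```text
time: 34.8
ee_pos: [0.4355, -0.011, 0.1667]
eef_rot: [0.553, 0.833, 0.002, 0.001]
ft_force: [-0.3, 0.8, -2.2]
width: 0.0117
grip_force: 40.0
time: 35.42
ee_pos: [0.4437, -0.1535, 0.1641]
eef_rot: [0.74, 0.673, -0.0, -0.0]
ft_force: [-0.1, -0.2, -1.3]
width: 0.0115
grip_force: 40.0
time: 36.3
ee_pos: [0.454, -0.2895, 0.1641]
eef_rot: [0.878, 0.478, -0.0, -0.0]
ft_force: [0.2, -0.2, -2.8]
width: 0.0117
grip_force: 40.0
[  475.3  -256.9   100.4    75.8   -32.9   159.6 21983. ] along 39.36113945472953 lat 0.02647310590061858
(454, -290, 80, 57.2) [-0.005, 0.003, 0.561] [-0.0, -0.0, -0.0]
```

View pics/wrist7.png

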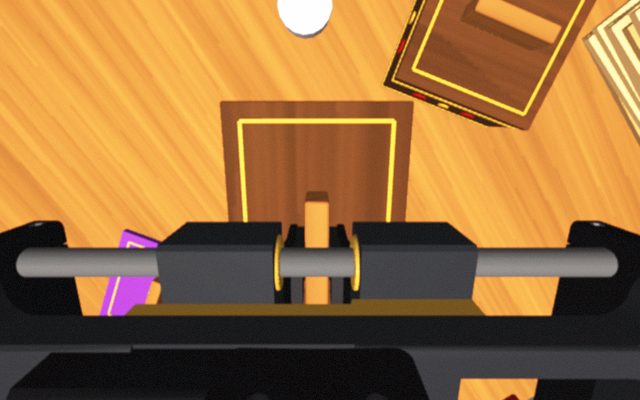

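The lid at (317,165) is square over the box, with its far edge at 77.3 mm (77 expected). I'll lower it.

```bash

python3 -m pendant '[{"dp":[0,0,0.15],"rotation":[0,0,0],"jaw":0},{"dp":[0,0,0.3],"rotation":[0,0,0],"jaw":0},{"dp":[0,0,0.4],"rotation":[0,0,0],"jaw":0},{"dp":[0,0,0.47],"rotation":[0,0,0],"jaw":0},{"dp":[0,0,0.52],"rotation":[0,0,0],"jaw":0},{"dp":[0,0,0.55],"rotation":[0,0,0],"jaw":0},{"dp":[0,0,0.575],"rotation":[0,0,0],"jaw":0},{"dp":[0,0,0.575],"rotation":[0,0,0],"jaw":0}]' 40
python3 -m pendant '[{"dp":[0,0,0.006],"rotation":[0,0,0],"jaw":0},{"dp":[0,0,0.01],"rotation":[0,0,0],"jaw":0},{"dp":[0,0,0.01],"rotation":[0,0,0],"jaw":0},{"dp":[0,0,0.01],"rotation":[0,0,0],"jaw":0}]' 40
```

```text
time: 37.35
ee_pos: [0.4539, -0.29, 0.078]
eef_rot: [0.879, 0.477, 0.0, -0.0]
ft_force: [-0.0, 1.0, -1.2]
width: 0.0117
grip_force: 40.0
time: 37.85
ee_pos: [0.4539, -0.2899, 0.0766]
eef_rot: [0.879, 0.478, 0.0, -0.0]
ft_force: [-0.5, 0.4, -1.0]
width: 0.0116
grip_force: 40.0
```

```bash

python3 -m pendant '[{"dp":[0,0,0.006],"rotation":[0,0,0],"jaw":0},{"dp":[0,0,0.012],"rotation":[0,0,0],"jaw":0},{"dp":[0,0,0.012],"rotation":[0,0,0],"jaw":0},{"dp":[0,0,0.012],"rotation":[0,0,0],"jaw":0}]' 40
```

```text
time: 38.35
ee_pos: [0.454, -0.29, 0.0758]
eef_rot: [0.879, 0.477, 0.0, -0.0]
ft_force: [-5.0, 4.2, 13.4]
width: 0.0115
grip_force: 40.0
```

```bash

python3 -m pendant '[{"dp":[0,0,-0.008],"rotation":[0,0,0],"jaw":0.4},{"dp":[0,0,-0.008],"rotation":[0,0,0],"jaw":0.4},{"dp":[0,0,-0.008],"rotation":[0,0,0],"jaw":0.4},{"dp":[0,0,-0.008],"rotation":[0,0,0],"jaw":0.4},{"dp":[0,0,-0.1],"rotation":[0,0,0],"jaw":0.4},{"dp":[0,0,-0.3],"rotation":[0,0,0],"jaw":0.4},{"dp":[0,0,-0.6],"rotation":[0,0,0],"jaw":0.4},{"dp":[0,0,-0.6],"rotation":[0,0,0],"jaw":0.4}]' 40
python3 -m pendant '[{"dp":[0.2,-0.14,0],"rotation":[0,0,-0.019],"jaw":0.4},{"dp":[0.4,-0.28,0],"rotation":[0,0,-0.039],"jaw":0.4},{"dp":[0.6,-0.42,0],"rotation":[0,0,-0.058],"jaw":0.4},{"dp":[0.8,-0.56,0],"rotation":[0,0,-0.078],"jaw":0.4}]'
python3 -m pendant '[{"dp":[0.25,0,0],"rotation":[0,0,0],"jaw":0.4},{"dp":[0.5,0,0],"rotation":[0,0,0],"jaw":0.4},{"dp":[0.75,0,0],"rotation":[0,0,0],"jaw":0.4},{"dp":[0.9,0,0],"rotation":[0,0,0],"jaw":0.4},{"dp":[0.9,0,0],"rotation":[0,0,0],"jaw":0.4},{"dp":[0.9,0,0],"rotation":[0,0,0],"jaw":0.4}]'
python3 - <<'E'
from h import *
from bench import camera
for k in("top","scene"):
    c=camera(k); W=world(c); cv2.imwrite(f"pics/{k}8.png",c["image"][:,:,::-1])
    for n,p in(("sq",(.639,-.2515)),("ob",(.454,-.2895))): print(k,n,rect(W,.066,.085,p,.1),rect(W,.086,.105,p,.1))
    for n,p in(("round",(.49,-.4565)),("tin",(.535,-.145)),("block",(.542,.139)),("mallet",(.545,.487))): print(n,rect(W,.01,.05,p,.07))
E
```

```text
time: 39.35
ee_pos: [0.4556, -0.2913, 0.1688]
eef_rot: [0.879, 0.477, 0.002, 0.002]
ft_force: [0.2, 0.4, -0.9]
width: 0.0349
grip_force: 0.0
time: 39.85
ee_pos: [0.4483, -0.1424, 0.1648]
eef_rot: [0.735, 0.678, 0.0, -0.0]
ft_force: [-0.3, 0.1, -1.5]
width: 0.0347
grip_force: 0.0
time: 40.6
ee_pos: [0.46, -0.01, 0.1648]
eef_rot: [0.737, 0.676, -0.0, 0.0]
ft_force: [0.3, -0.0, -0.6]
width: 0.035
grip_force: 0.0
top sq [ 638.9 -252.   118.   116.1  -53.2   72.1 1162. ] [ 638.3 -251.6   61.2   11.8  -53.2   96.4   75. ]
top ob [ 453.7 -291.6  154.8  102.3   57.    72.2 1440. ] [ 453.3 -291.1   59.7   13.3   58.2   96.4   88. ]
round [ 488.7 -457.2   88.2   88.2  -78.6   14.4  545. ]
tin [ 534.2 -150.6   47.6   37.6   -0.7   22.   143. ]
block [540.9 138.2  48.4  27.8  34.9  23.8 126. ]
mallet [528.7 487.5 105.7  86.3   2.   36.5 507. ]
scene sq [ 640.2 -249.3  119.4  116.5  -53.2   72.1 1964. ] [ 640.4 -250.4   59.2   12.7  -54.2   95.4  131. ]
scene ob [ 455.  -288.4  154.7  103.9   57.1   72.3 2086. ] [ 455.  -289.5   59.5   15.3   56.    95.   151. ]
round [ 490.6 -456.2   89.1   87.6   25.4   14.4 1034. ]
tin [ 536.4 -144.2   49.1   45.5  -62.3   22.   246. ]
block [543.5 139.3  47.9  33.5  33.9  23.6 168. ]
mallet [529.8 491.5 107.5 100.1   4.2  34.3 440. ]
```

View pics/scene8.png

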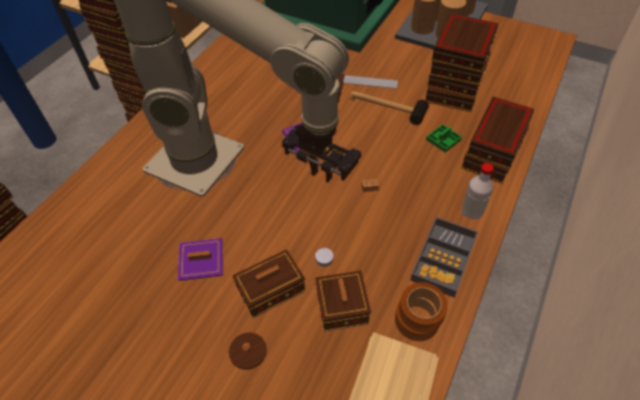

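Both boxes are closed and square, at (270,280) and (343,298), with panel tops at 72 mm. The bystanders haven't moved and the gripper is clear, so I'm handing in.

```bash
python3 -c "
from bench import r
print(r.close_job())"
```

```text
the job is handed in; nothing more can be done
None
```

I handed the job in at about 41 s: each box has its own tray flat on the floor and its own lid seated square on the rim (final camera check within about 2 mm), and the boxes and bystanders did not measurably move; the hand-in returned no verdict.

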